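Check a drying tile with the moisture meter

TASK

With the moisture meter still standing in its stand, turn the sleeve on top to number 4, then draw the meter out and hold its tip inside the ring marked on the round tile, square to the tile's sloping face, pressing lightly so that the sprung tip goes about halfway in and never hard against its stop. Finish while holding it there: the program ends with the meter still in the gripper and pressed on the spot. Do not probe the other tiles, and leave the other things on the table where they are.

Things in the scene. Friction and masses are not known exactly. Their poses are not given: they have to be found in the camera images.
- meter: Moisture meter, grey, 155 mm long, 240 g, upright in the stand. Origin on its axis under its 44 mm square collar (resting on the stand's top, 80 mm up); z up the axis. Below the origin: 24 mm square shank to 44 mm, cone to 58, sprung tip to 72. Above: collar to 8 mm, round housing (36 across) to 34, white dial plate (52 across) to 38, black sleeve 38.5-82.5. 0.05 rad of play in the stand.
- sleeve (a joint): Angle of the black selector sleeve on the meter, rad, growing clockwise seen from above. Numbers 0 to 6 on the dial plate, a click every 25 deg: number k is at k x 0.4363 rad (4 at 1.745), clicking home by itself from within 9 deg. At 0 the white pointer mark points along the meter's +x. Stops just beyond 0 and 6; a click takes about 0.05 N m.
- sleeve_grip (a point): Point on the axis in the sleeve's grip, 14 mm below its top, 68.5 mm above the meter's origin. Turns with the sleeve: x to the white pointer mark, z up. The grip is a bar 30 mm long (x), 20 wide (y), 36 high, its flat sides facing +y and -y; 22 mm under this point is a 27 mm round skirt, 30 mm under it the dial plate. The meter may be lifted, carried and pressed by this grip.
- tip (a point): Lowest point of the meter's round-ended steel sensing tip, 6 mm across, on the meter's axis; z along the axis, up towards the sleeve.
- plunger (a joint): How far the sprung tip is pushed into the meter, m: 0 out, 0.010 fully in (its stop). It starts to move at 1 N and takes 0.4 N more per mm: 3 N at half travel (0.005), 5 N fully in.
- stand: Wooden block 84 x 84 x 80 mm, fixed, with a square hole through it that holds the meter. Origin at the centre of its underside; z up, sides along its x and y.
- tile_round: Round (76 mm across) dried clay tile, 12 mm thick, fixed on a sloped drying rest (90 x 84 mm, under 70 mm high). Origin: centre of its top face, 50 mm above the table; z is the face's outward normal, leaning 18 deg from vertical towards the tile's -x (low) side. This is the tile to be tested. The dark ring, 18 mm across, is centred 8 mm from the centre to -x and 9 mm to +y.
- mark_round (a point): Centre of the ring mark on the round tile's face; z is the outward normal of the face.
- tile_square: Square (70 x 70 mm) dried clay tile, 12 mm thick, fixed on a sloped drying rest (90 x 84 mm, under 70 mm high). Origin: centre of its top face, 50 mm above the table; z is the face's outward normal, leaning 18 deg from vertical towards the tile's -x (low) side. Not to be tested; has the same ring mark.
- tile_oblong: Oblong (80 x 44 mm) dried clay tile, 12 mm thick, fixed on a sloped drying rest (90 x 84 mm, under 70 mm high). Origin: centre of its top face, 50 mm above the table; z is the face's outward normal, leaning 18 deg from vertical towards the tile's -x (low) side. Not to be tested; has the same ring mark.
- brush: Bystander: flat paint brush, wooden handle, 170 mm long, loose on the table, to be left alone.
- rib: Bystander: flat wooden rib (D-shaped scraper), 115 x 50 x 6 mm, loose on the table, to be left alone.
- roller: Bystander: small rolling pin, 220 mm long, 36 mm thick, loose on the table, to be left alone.
- slip_cup: Bystander: white cup, 72 mm across, 75 mm high, loose on the table, to be left alone.
- stamp: Bystander: turned wooden hand stamp standing upright, 62 mm high, loose on the table, to be left alone.
- spatula: Bystander: spatula lying flat, 170 mm long, loose on the table, to be left alone.
- jar: Bystander: closed jar, 60 mm across, 80 mm high, loose on the table, to be left alone.
Things that resemble listed ones, but are neither listed nor needed, are in the scene too. Of the things like the meter, leave any that is purple or turquoise; of the rest the smaller one is meant.

How it is judged:
On the way, in this order (a step that is already met when the one before it is completed fails the run):
1. the sleeve is turned to 4 with the meter in its stand (value of joint sleeve between 1.595 and 1.895 rad and height (world z) of tip below 0.03 m), for 0.3 s.
2. the meter is drawn out, its tip clear above the stand (height (world z) of tip above 0.085 m), for 0.1 s.
At the end, for the whole second after the job is handed in: Sleeve at 4 (within 0.15 rad); tip within 6.5 mm of the ring's centre on the round tile; meter's axis within 0.14 rad of the face's normal; tip pushed in 2 to 8.5 mm, 1 to 5.5 N on the tile; meter still, in the fingers, clear of the stand (value of joint sleeve between 1.595 and 1.895 rad and distance between tip and mark_round below 0.0065 m and angle between the z axis of tip and the z axis of mark_round, either way round below 0.14 rad and contact force between meter and tile_round between 1 and 5.5 N and value of joint plunger between 0.002 and 0.0085 m and contact force between the fingers and meter above 1 N and contact force between meter and stand below 0.2 N and linear speed of meter below 0.02 m/s); the arm keeps its last pose, push and grip.
It fails at once if the meter is pushed hard on the round tile (over 12 N) (contact force between meter and tile_round above 12 N).
It fails at once if another tile is probed with the meter (contact force between meter and tile_square above 0.5 N or contact force between meter and tile_oblong above 0.5 N).
It fails at once if a bystander is moved more than 30 mm (distance of any of brush, rib, roller, slip_cup, stamp, spatula, jar from where it was at the start of the episode above 0.03 m).
It also fails if it takes over 48 s, if anything falls off the work surface, if the arm or the gripper's body presses on something with over 40 N, if the wrist force passes 120 N, or if a joint passes its speed limit or range.

ROBOT

A 6-joint arm with a two-finger parallel gripper is mounted at the origin on the work surface. World frame = base frame: x ahead of the robot, y to its left, z up, the work surface at z = 0. Lengths are in m, angles in rad, forces in N, time in s.
With the tool pointing down it reaches from about 0.3 to 1 m from the base axis. Payload 5.1 kg.
Tool frame: the origin (TCP) lies at the very end of the fingers, on their centre line; the grasp point (between the pads) lies 19 mm behind it; z points along the fingers, y is the direction in which the jaws open and shut (so a half turn about z gives the same grasp; the last joint's range is limited). The gripper opens to 95 mm and grips with 3 to 60 N. Pads are 20 mm wide; open, the fingers measure 119 mm over their backs; the gripper's body (75 mm by 180 mm) begins 59 mm behind the grasp point.
Start: joints at [-1.422, 0.124, 1.65, -0, 1.367, -0.083], TCP at [0.149, -0.633, 0.215] pointing down, gripper open.
Joint ranges: [-2.61, 2.61], [-1.02, 2.33], [0.03, 2.71], [-1.35, 4.49], [0.32, 2.68], [-2.91, 2.91]. Speed limits (rad/s): [2.57, 2.57, 3.14, 3.14, 3.14, 3.14].

INTERFACE

Orientations are given as a unit quaternion [x, y, z, w].
In Python, from cell import get_state, camera, sign_off, search_frame gives the robot as it stands.
- The arm moves only by the tool arm_command, never from a script. Its argument "increments" is a list of rows, each a list of 2 entries, a list of its own where there are three numbers: the shift along the world's x, y, z in m, then the turn about the world's z in rad. A call has 1 to 12 rows; each row is the pose to reach, as a shift and turn from the pose commanded when the call began; what a row does not reach only later rows make up. A row lasts 1/12 s, in which the tool goes at most 41.7 mm and 7.16 degrees, less where a joint would pass 70% of its speed; a pose out of reach is approached as far as the arm can. A call with a gripper value outside its range is refused whole. "hand" is the opening, from -1 (shut) to 1 (fully open), so that 0 is half open, set as the call begins (left out, the last holds). The fingers move at their own pace and stop on an object; "squeeze" is the grip in N (left out, the last holds). Time passes only in rows, so rows that repeat a pose let the fingers close. It gives the time, the measured TCP pose, the force and the opening at its end, in the units of the state.
- get_state(): the state, without advancing time (a new reading comes with each control period).
- camera(name): name is "side" or "top"; returns a dict with "image" (480x640x3 uint8, red, green, blue), "fx", "fy", "cx", "cy" (pixels), "pose" (4x4, takes a point from camera to world coordinates). Camera axes: x right, y up, looking along -z (the intrinsics and any distortion apply to the point x, -y, -z); pixel columns grow to the right and rows downward; lengths in m; the calibration is good to about 2 mm. A picture is of the moment at which its call begins. There is no depth.
- sign_off(): hands the job in, once; it reports no verdict.
Trained networks look in a picture, given as the dict that the camera call returned (one of the last four; its "shot" number tells which), for a name from the list of things; names that differ only in an ending like _2 or _b are one class to them, and where a whole thing is asked for, a point or a joint stands for the part that bears it (a point fixed in the world has none). Each returns a list of dicts, best first, with "confidence" (0 to 1); they miss things now and then, are a little off and sometimes report something else, mostly with a low value. They report only what shows in the picture. A call takes as long as a camera call. They do not tell look-alikes from the thing itself.
- search_frame(picture, name): "uv" ([column, row] in pixels, amid what is visible of it).
The state is a dict: "time": time; "q": joint angles; "joint_velocities": joint speeds; "tau": joint torques, N m; "ee_pos": TCP position; "eef_rot": TCP orientation; "contact_force": force on the tool from outside, world axes, zero at the start; "ft_torque": the same for the moment, N m; "width": finger opening in m.
Only numpy, scipy, OpenCV 4.12 (cv2) and the standard library are available. Lean on these libraries where they do the work, as an engineer would, in place of code of your own. Each camera call takes 0.05 s, during which the arm holds its last target.

## Working session

There is one attempt and no reset: what is moved stays moved. The work goes in short steps, Python scripts to look and compute and a tool call to move; the robot and the scene stay as the last step left them, time stands still between calls to the robot, and variables do not carry over. Pictures are saved under pics/ and viewed, and the job is handed in when it is done.

Besides the shell and the picture viewer there is one more tool, called by a JSON object that holds its "op" and its "data". arm_command: Moves the arm, as the interface text tells. Its arguments: {"type":"object","properties":{"increments":{"type":"array","items":{"type":"array"}},"hand":{"type":"number"},"squeeze":{"type":"number"}},"required":["increments"]}

```bash
ls; mkdir -p pics; cat > h.py <<'E'
import numpy as np, cv2
from cell import *
def K(c): return c["fx"],c["fy"],c["cx"],c["cy"]
def ray(c,u,v):
    d=np.array([(u-c["cx"])/c["fx"],-(v-c["cy"])/c["fy"],-1.0]); P=np.array(c["pose"])
    return P[:3,3],P[:3,:3]@d
def atz(c,u,v,z):
    o,d=ray(c,u,v); return o+d*(z-o[2])/d[2]
def proj(c,p):
    P=np.array(c["pose"]); q=P[:3,:3].T@(np.array(p)-P[:3,3])
    return np.array([c["cx"]+c["fx"]*q[0]/-q[2], c["cy"]+c["fy"]*q[1]/q[2]])
def tri(c1,uv1,c2,uv2):
    o1,d1=ray(c1,*uv1);o2,d2=ray(c2,*uv2)
    A=np.stack([d1,-d2],1);s=np.linalg.lstsq(A,o2-o1,rcond=None)[0]
    a=o1+s[0]*d1;b=o2+s[1]*d2
    return (a+b)/2,np.linalg.norm(a-b)
def save(c,n): cv2.imwrite("pics/"+n,c["image"][:,:,::-1])
def crop(c,n,u,v,r,s): 
    im=c["image"][max(0,int(v-r)):int(v+r),max(0,int(u-r)):int(u+r),::-1]
    cv2.imwrite("pics/"+n,cv2.resize(im,None,fx=s,fy=s,interpolation=cv2.INTER_CUBIC))
E
python3 - <<'E'
from h import *
t=camera("top");s=camera("side")
save(t,"t0.png");save(s,"s0.png")
for c in(t,s):
    print({k:(v if k!="image" else 0) for k,v in c.items()})
    for n in ["meter","sleeve","sleeve_grip","stand","tile_round","mark_round","tile_square","tile_oblong"]:
        try: print(n,[(np.round(d["uv"]).tolist(),round(d["confidence"],2)) for d in search_frame(c,n)])
        except Exception as e: print(n,e)
print(get_state())
E
```

```text
pics
{'image': 0, 'fx': 568.3025217453576, 'fy': 568.3025217453576, 'cx': 328.5397108612189, 'cy': 247.05050669026755, 'pose': array([[ 2.99382072e-03,  9.89275405e-01, -1.46031537e-01,
         2.90209124e-01],
       [-9.99845625e-01,  4.32918640e-04, -1.75652660e-02,
         1.20686559e-01],
       [-1.73136658e-02,  1.46061580e-01,  9.89123982e-01,
         1.72937965e+00],
       [ 0.00000000e+00,  0.00000000e+00,  0.00000000e+00,
         1.00000000e+00]]), 'shot': 1}
meter [([231.0, 260.0], 0.91), ([302.0, 254.0], 0.7), ([165.0, 310.0], 0.65), ([277.0, 327.0], 0.58)]
sleeve [([151.0, 299.0], 0.87), ([217.0, 256.0], 0.68), ([286.0, 339.0], 0.61)]
sleeve_grip [([147.0, 298.0], 0.85), ([215.0, 257.0], 0.7), ([286.0, 342.0], 0.55)]
stand [([303.0, 262.0], 0.75)]
tile_round [([367.0, 236.0], 0.69)]
mark_round [([369.0, 236.0], 0.7)]
tile_square []
tile_oblong [([476.0, 248.0], 0.71), ([298.0, 252.0], 0.36)]
{'image': 0, 'fx': 598.0596150957572, 'fy': 598.0596150957572, 'cx': 317.16436163317763, 'cy': 235.99080578473445, 'pose': array([[-0.84257086,  0.34844771, -0.41068059, -0.069
[... 811 characters left out ...]
)]
{'time': 0.9, 'q': array([-1.42164109e+00,  1.23808590e-01,  1.65028397e+00,  3.20938855e-05,
        1.36748054e+00, -8.25762825e-02]), 'joint_velocities': array([ 6.63276281e-04,  1.49431065e-04, -4.97878252e-04, -5.35337021e-06,
       -6.07267711e-04, -3.87668535e-04]), 'tau': array([ 2.63760201e-03, -4.17577100e+01, -3.60231650e+01,  7.78391655e-02,
        4.28684510e-02, -1.48963231e-06]), 'ee_pos': array([ 0.14927697, -0.6326284 ,  0.21466013]), 'eef_rot': array([9.93295443e-01, 1.15603470e-01, 1.60330895e-05, 9.24666418e-06]), 'contact_force': array([-0.78724931,  0.63680096,  0.34176838]), 'ft_torque': array([ 0.03635321,  0.00089141, -0.00066551]), 'width': 0.09530879531607475}
```

View pics/t0.png

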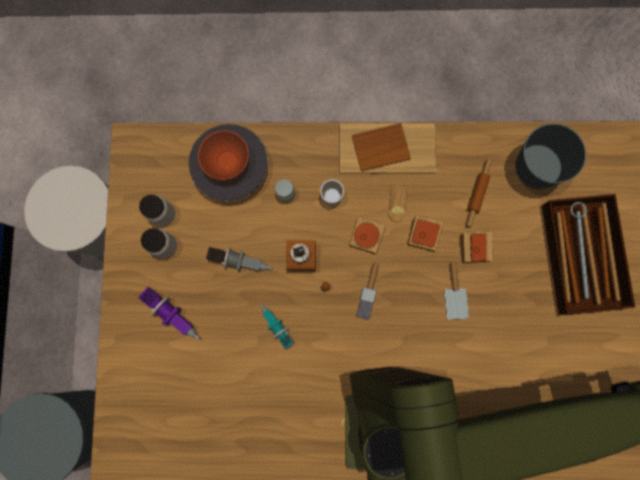

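View pics/s0.png

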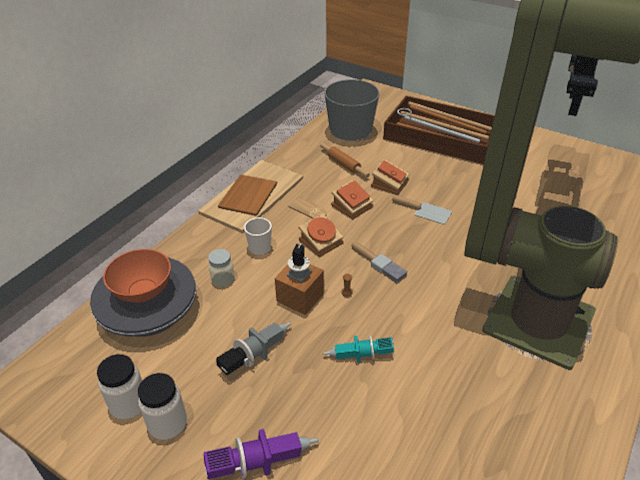

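```bash
python3 - <<'E'
from h import *
t=camera("top");s=camera("side")
crop(t,"t1.png",300,254,30,13)
crop(s,"s1.png",299,275,45,12)
crop(t,"t2.png",367,236,30,13)
crop(s,"s2.png",321,232,32,13)
E
```

```text
(no output)
```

View pics/t1.png

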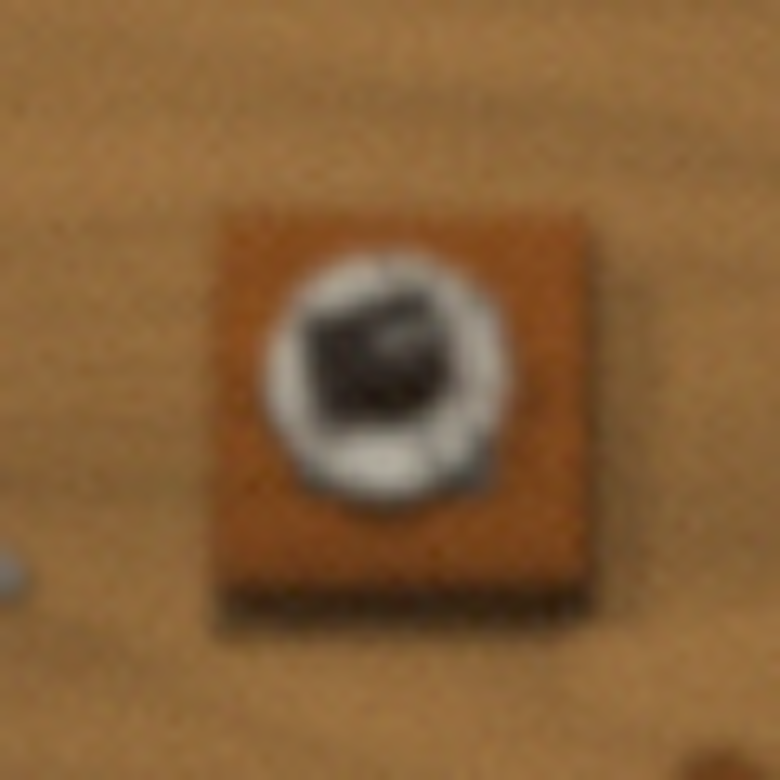

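View pics/s1.png

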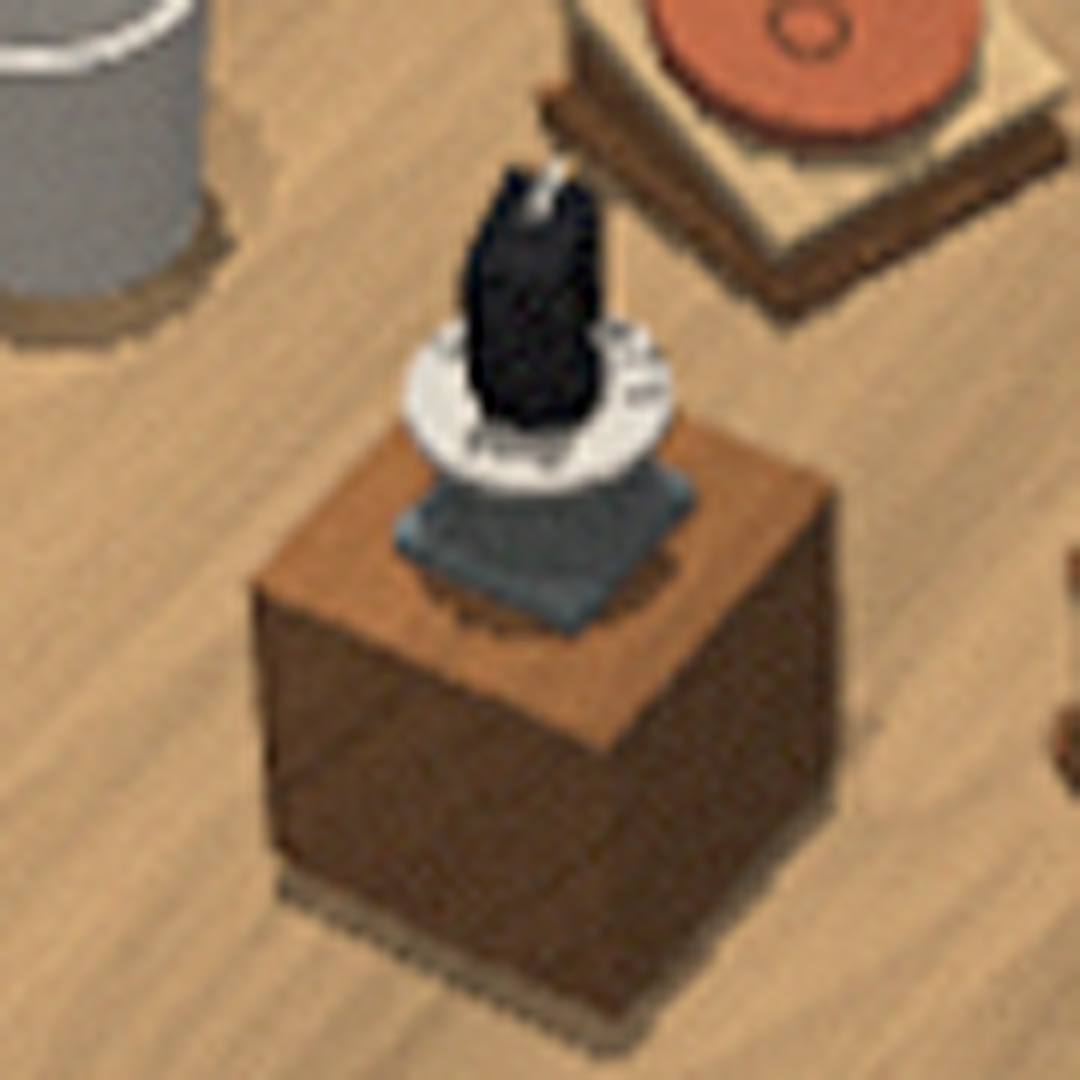

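View pics/t2.png

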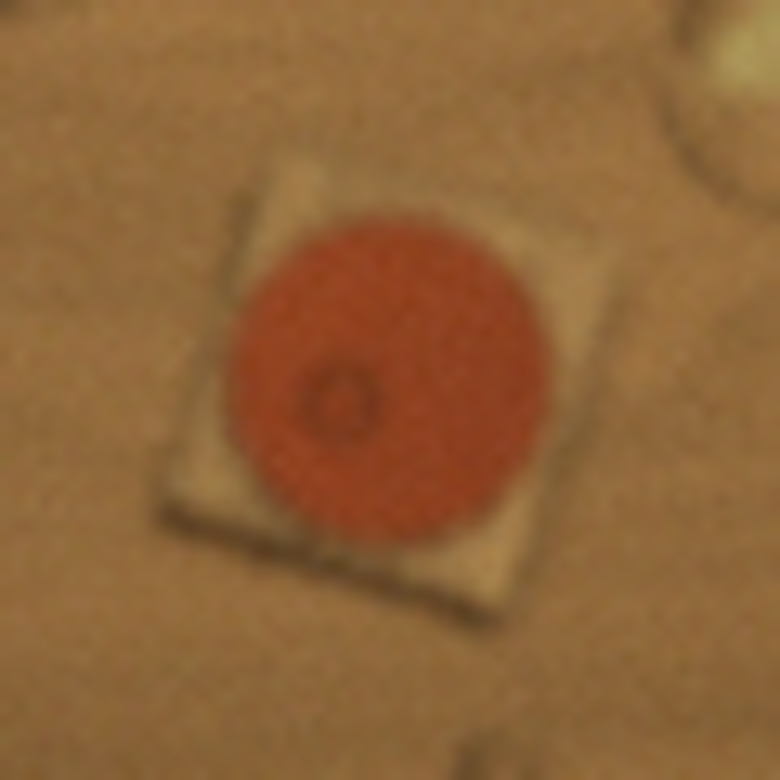

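View pics/s2.png

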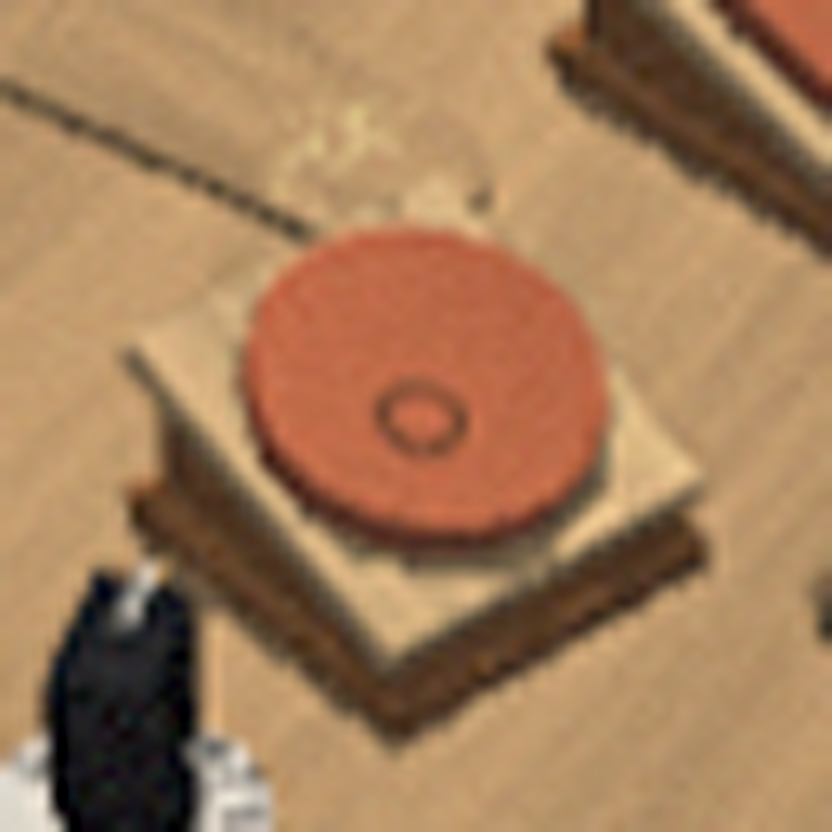

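```bash
python3 - <<'E'
from h import *
t=camera("top");s=camera("side")
T=lambda x,y,z:atz(t,270+x/13-.5,224+y/13-.5,z)
S=lambda x,y,z:atz(s,254+x/12-.5,230+y/12-.5,z)
r=lambda a:np.round(a,4)
print("plateT",r(T(388,375,.118)),"plateS",r(S(540,403,.118)))
print("barT",[r(T(x,y,.1625)) for x,y in[(305,320),(425,295),(450,390),(330,425),(405,335)]])
a,b=S(540,212,.1625),S(562,165,.1625);print("white S",r(a),r(b),np.degrees(np.arctan2(*(b-a)[1::-1])))
print("standT",[r(T(x,y,.08)) for x,y in[(220,210),(590,212),(588,582),(220,585)]])
print("standS",[r(S(x,y,.08)) for x,y in[(258,583),(610,745),(835,490)]])
print("collarS",[r(S(x,y,.088)) for x,y in[(398,530),(575,620),(692,490)]])
# ring
T2=lambda x,y,z:atz(t,337+x/13-.5,206+y/13-.5,z)
S2=lambda x,y,z:atz(s,289+x/13-.5,200+y/13-.5,z)
zr=.05-.008*np.sin(np.radians(18));print(zr)
print("ring",r(T2(340,400,zr)),r(S2(422,418,zr)))
print("disc",r(T2(388,380,.05)),r(S2(426,383,.05)))
print(tri(t,(337+340/13-.5,206+400/13-.5),s,(289+422/13-.5,200+418/13-.5)))
print("rest T",[r(T2(x,y,.04)) for x,y in [(270,150),(625,255),(505,610),(165,500)]])
print(t["pose"][:3,3])
E
```

```text
plateT [0.5127 0.2329 0.118 ] plateS [0.512 0.231 0.118]
barT [array([0.5185, 0.2478, 0.1625]), array([0.5239, 0.222 , 0.1625]), array([0.5034, 0.2165, 0.1625]), array([0.4958, 0.2421, 0.1625]), array([0.5153, 0.2263, 0.1625])]
white S [0.514  0.2254 0.1625] [0.5178 0.2122 0.1625] -73.79691913349791
standT [array([0.5557, 0.274 , 0.08  ]), array([0.5552, 0.1902, 0.08  ]), array([0.4711, 0.1901, 0.08  ]), array([0.4703, 0.2729, 0.08  ])]
standS [array([0.5535, 0.2699, 0.08  ]), array([0.4715, 0.2696, 0.08  ]), array([0.4718, 0.1887, 0.08  ])]
collarS [array([0.5338, 0.2499, 0.088 ]), array([0.491 , 0.2519, 0.088 ]), array([0.4912, 0.2103, 0.088 ])]
0.04752786404500042
ring [0.5712 0.0484 0.0475] [0.5709 0.0419 0.0475]
disc [0.5755 0.0374 0.05  ] [0.5744 0.0347 0.05  ]
(array([0.5688284 , 0.04795867, 0.05329049]), np.float64(0.003138629863969539))
rest T [array([0.6315, 0.064 , 0.04  ]), array([ 0.6066, -0.0182,  0.04  ]), array([0.5234, 0.0103, 0.04  ]), array([0.549 , 0.0886, 0.04  ])]
[0.29020912 0.12068656 1.72937965]
```

{"op": "arm_command", "data": {"increments": [[[0.21, 0.5, 0.035], 0.9], [[0.21, 0.5, 0.035], 0.9], [[0.21, 0.5, 0.035], 0.9], [[0.21, 0.5, 0.035], 0.9], [[0.21, 0.5, 0.035], 0.9], [[0.21, 0.5, 0.035], 0.9], [[0.21, 0.5, 0.035], 0.9], [[0.21, 0.5, 0.035], 0.9], [[0.21, 0.5, 0.035], 0.9], [[0.21, 0.5, 0.035], 0.9], [[0.21, 0.5, 0.035], 0.9], [[0.21, 0.5, 0.035], 0.9]], "hand": 1}}

```text
time: 2.1
ee_pos: [0.3427, -0.1708, 0.2474]
eef_rot: [0.844, 0.536, 0.0, 0.001]
contact_force: [1.3, -0.6, -0.1]
width: 0.0947
```

{"op": "arm_command", "data": {"increments": [[[0.17, 0.402, -0.01], 0.7], [[0.17, 0.402, -0.01], 0.7], [[0.17, 0.402, -0.01], 0.7], [[0.17, 0.402, -0.01], 0.7], [[0.17, 0.402, -0.01], 0.7], [[0.17, 0.402, -0.01], 0.7], [[0.17, 0.402, -0.01], 0.7], [[0.17, 0.402, -0.01], 0.7], [[0.17, 0.402, -0.01], 0.7], [[0.17, 0.402, -0.01], 0.7], [[0.17, 0.402, -0.01], 0.7], [[0.17, 0.402, -0.01], 0.7]]}}

```text
time: 3.1
ee_pos: [0.5131, 0.2329, 0.2363]
eef_rot: [0.607, 0.794, 0.0, -0.0]
contact_force: [-0.3, -0.9, -0.4]
width: 0.0948
```

```bash
python3 - <<'E'
from h import *
t=camera("top");s=camera("side")
save(s,"s3.png"); crop(s,"s3c.png",299,240,65,9); crop(t,"t3c.png",300,254,50,9)
st=get_state();print(st["ee_pos"],st["eef_rot"],st["q"],st["contact_force"])
print(proj(s,st["ee_pos"]),proj(t,st["ee_pos"]))
E
```

```text
[0.51233876 0.22982825 0.23650805] [ 6.08495525e-01  7.93557098e-01 -5.55965284e-04 -1.38190021e-04] [ 3.26281705e-01 -8.37468803e-02  1.82425199e+00 -3.94960112e-04
  1.40216513e+00  6.38788228e-02] [-0.45586372 -0.61597623  1.04392461]
[296.89794294 223.52156969] [297.46801191 246.39477291]
```

View pics/s3c.png

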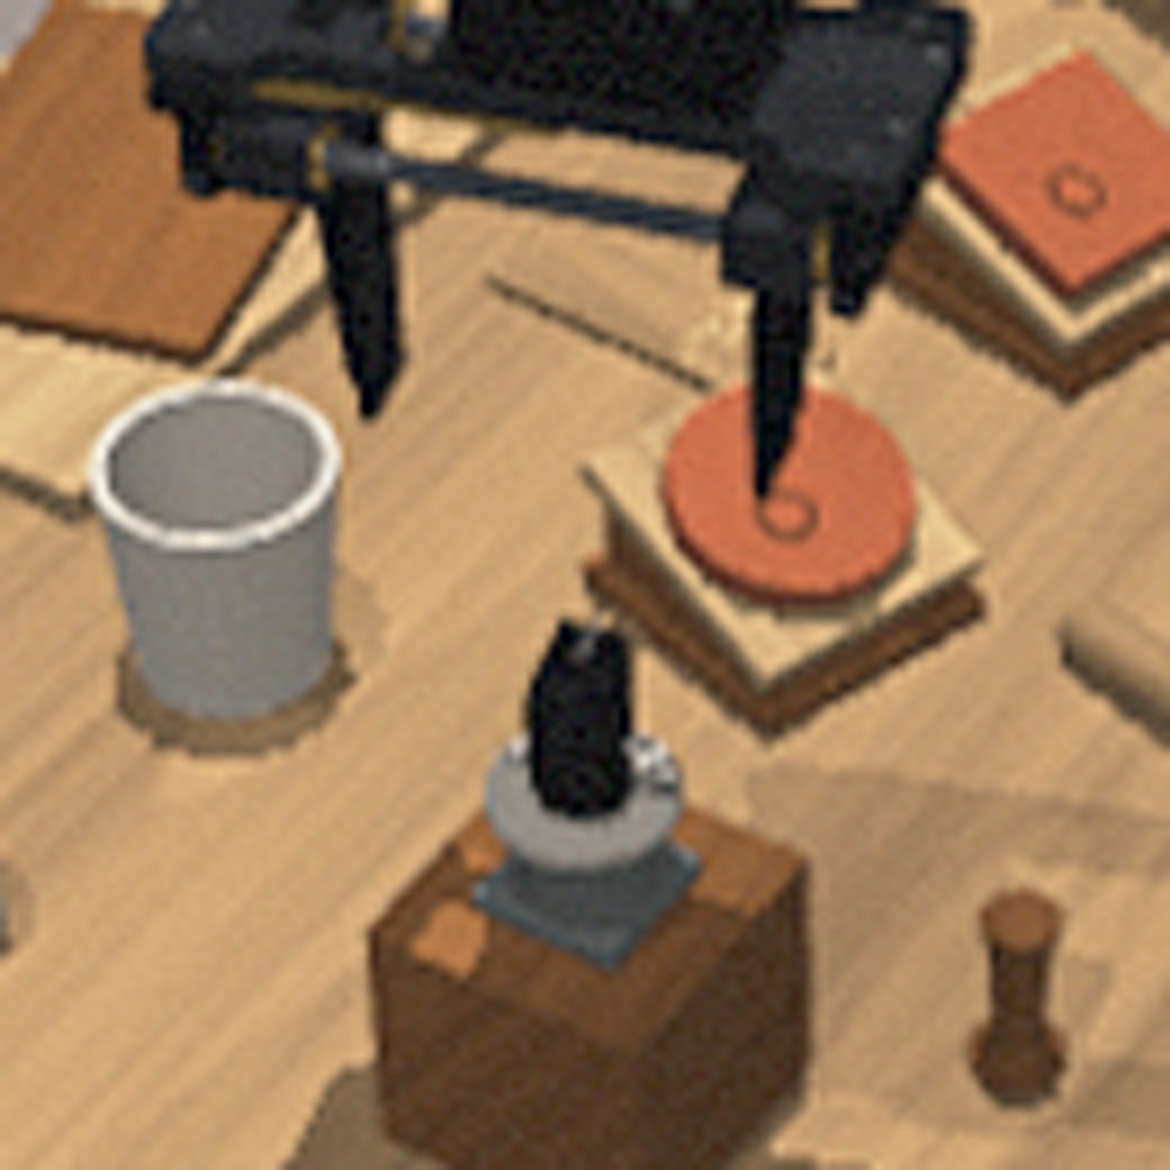

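View pics/t3c.png

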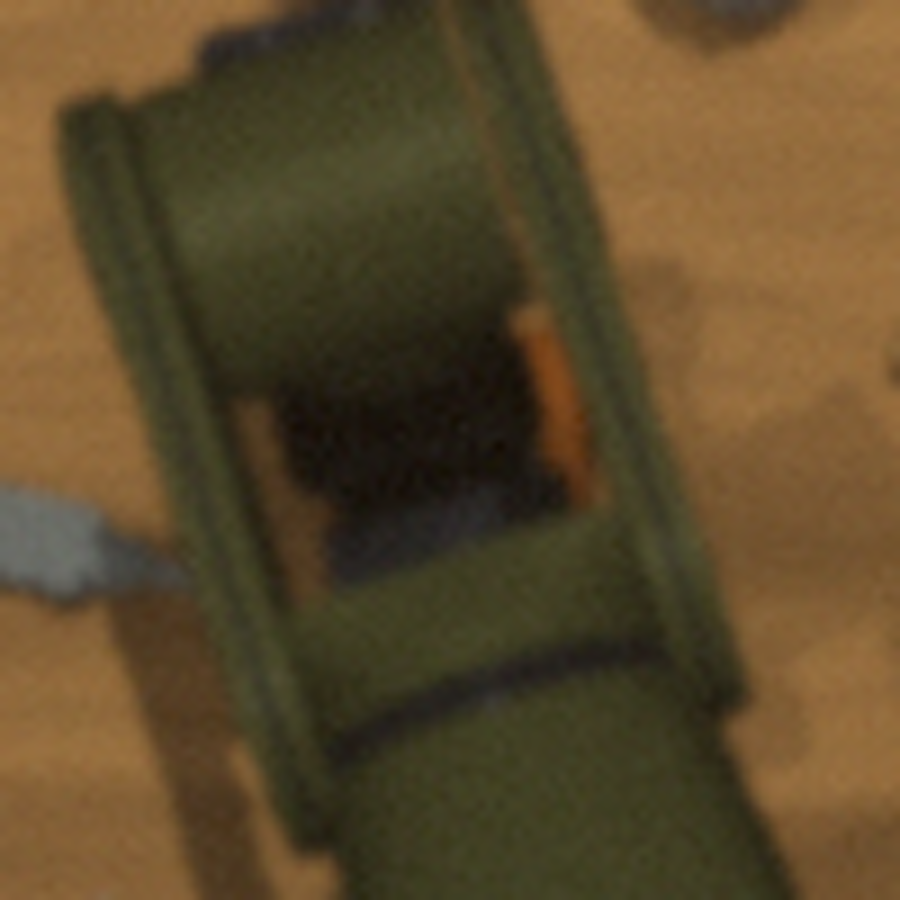

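{"op": "arm_command", "data": {"increments": [[[0, 0.001, -0.035], 0], [[0, 0.001, -0.07], 0], [[0, 0.001, -0.104], 0], [[0, 0.001, -0.104], 0], [[0, 0.001, -0.104], 0], [[0, 0.001, -0.104], 0]]}}

```text
time: 3.7
ee_pos: [0.5136, 0.23, 0.1351]
eef_rot: [0.61, 0.793, 0.001, 0.001]
contact_force: [0.1, 0.2, 0.3]
width: 0.0953
```

{"op": "arm_command", "data": {"increments": [[[0, 0, 0], 0], [[0, 0, 0], 0], [[0, 0, 0], 0], [[0, 0, 0], 0], [[0, 0, 0], 0], [[0, 0, 0], 0], [[0, 0, 0], 0], [[0, 0, 0], 0], [[0, 0, 0], 0], [[0, 0, 0], 0]], "hand": -1, "squeeze": 15}}

```text
time: 4.53
ee_pos: [0.5124, 0.2304, 0.1327]
eef_rot: [0.609, 0.793, -0.0, -0.0]
contact_force: [-1.3, 0.1, 0.5]
width: 0.0334
```

```bash
python3 - <<'E'
from h import *
s=camera("side")
crop(s,"s4c.png",299,260,50,10)
st=get_state();print(st)
E
```

```text
{'time': 4.5833, 'q': array([ 3.27011736e-01, -3.82201932e-03,  1.92575419e+00,  2.95852701e-05,
        1.21990761e+00,  6.59898034e-02]), 'joint_velocities': array([ 1.02572955e-03, -2.09592052e-04, -1.04393474e-05,  2.89720082e-03,
        8.69837719e-05,  1.16526676e-03]), 'tau': array([ 4.34271205e-03, -3.39896464e+01, -3.41589439e+01,  7.94854411e-02,
        3.15499096e-02,  6.47067509e-05]), 'ee_pos': array([0.51244561, 0.2304241 , 0.13273317]), 'eef_rot': array([ 6.09073811e-01,  7.93113534e-01, -9.50330999e-05, -8.01827633e-05]), 'contact_force': array([-0.75241978,  0.71952056, -0.18177513]), 'ft_torque': array([-0.01078183, -0.11304879,  0.003066  ]), 'width': 0.030173827096025903}
```

View pics/s4c.png

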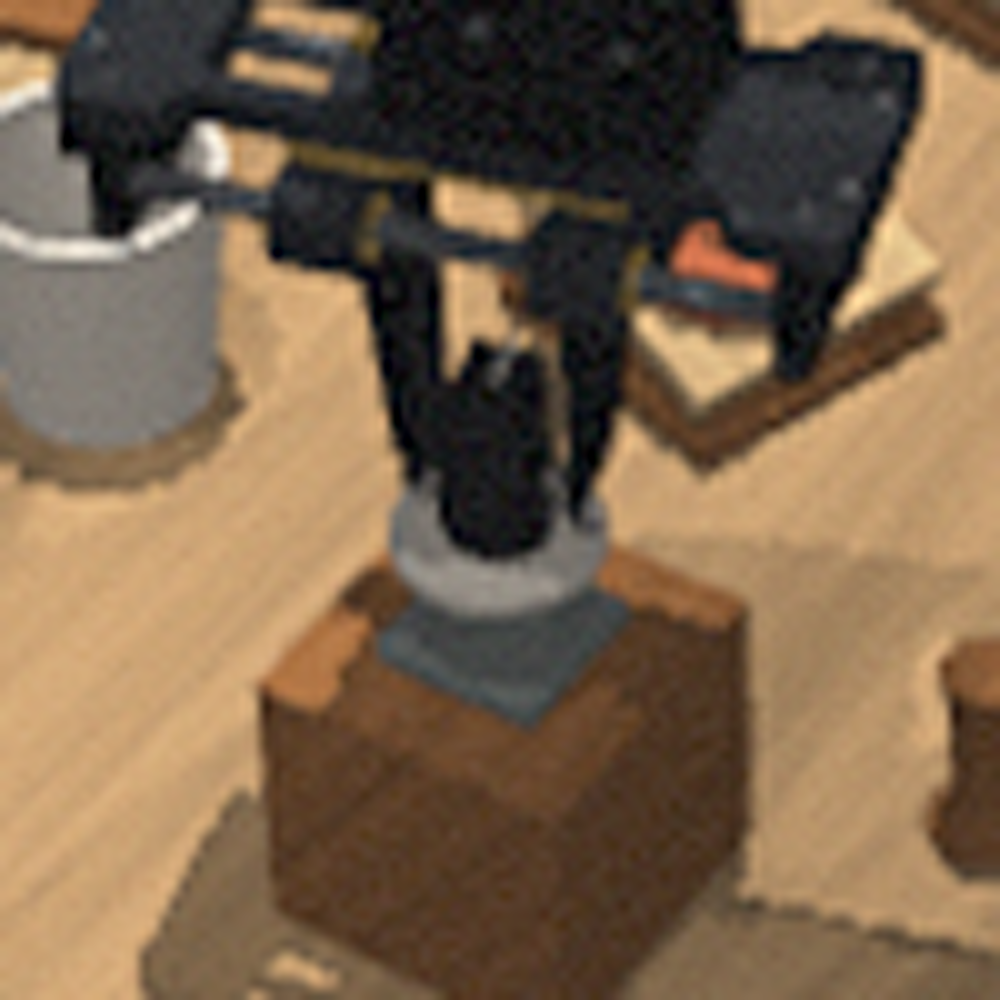

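{"op": "arm_command", "data": {"increments": [[[0, 0, 0], 0], [[0, 0, 0], 0], [[0, 0, 0], 0], [[0, 0, 0], 0]]}}

```text
time: 4.92
ee_pos: [0.513, 0.2305, 0.1329]
eef_rot: [0.609, 0.793, 0.0, 0.0]
contact_force: [3.2, 1.3, -1.1]
width: 0.0198
```

{"op": "arm_command", "data": {"increments": [[[0, 0, 0], -0.1], [[0, 0, 0], -0.2], [[0, 0, 0], -0.3], [[0, 0, 0], -0.4], [[0, 0, 0], -0.45], [[0, 0, 0], -0.45], [[0, 0, 0], -0.45], [[0, 0, 0], -0.45], [[0, 0, 0], -0.45], [[0, 0, 0], -0.45], [[0, 0, 0], -0.45]], "squeeze": 25}}

```text
time: 5.83
ee_pos: [0.5123, 0.2304, 0.1327]
eef_rot: [0.771, 0.637, -0.0, -0.0]
contact_force: [-1.8, 1.1, -0.2]
width: 0.02
```

```bash
python3 - <<'E'
from h import *
s=camera("side")
crop(s,"s5c.png",299,260,50,10)
st=get_state();print(st["eef_rot"],st["width"],st["contact_force"],st["ft_torque"],np.degrees(2*np.arctan2(st["eef_rot"][1],st["eef_rot"][0])))
E
```

```text
[ 7.70567369e-01  6.37358504e-01 -2.19211250e-04 -1.40550542e-04] 0.01956526129965586 [-0.78001934  1.48427849 -0.15489193] [0.2308251  0.05078433 0.04469082] 79.19026438568235
```

View pics/s5c.png

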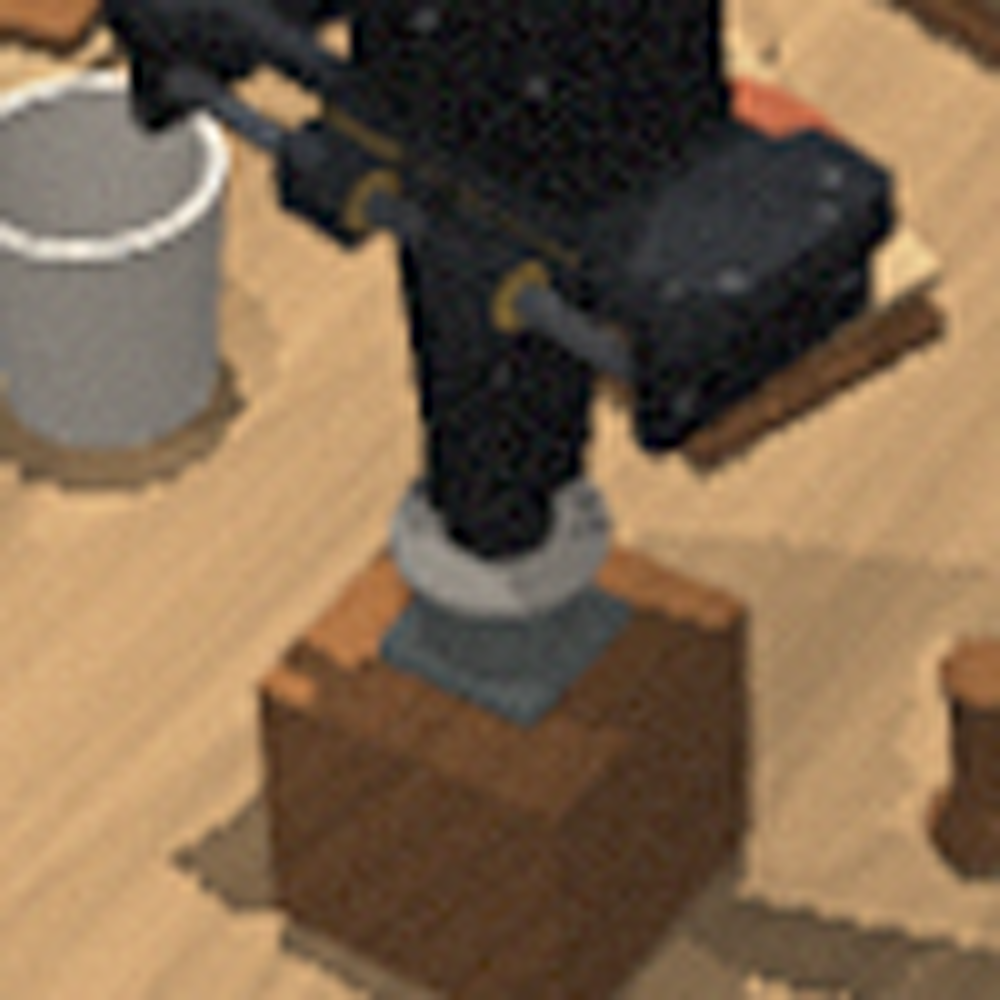

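{"op": "arm_command", "data": {"increments": [[[0, 0, 0.015], 0], [[0, 0, 0.03], 0], [[0, 0, 0.045], 0], [[0, 0, 0.05], 0], [[0, 0, 0.05], 0.1], [[0, 0, 0.05], 0.19], [[0, 0, 0.05], 0.19], [[0, 0, 0.05], 0.19]], "squeeze": 15}}

```text
time: 6.55
ee_pos: [0.5121, 0.2301, 0.1819]
eef_rot: [0.708, 0.707, -0.001, -0.0]
contact_force: [0.3, -1.0, -3.1]
width: 0.02
```

```bash
python3 - <<'E'
from h import *
s=camera("side")
crop(s,"s6c.png",299,250,50,10)
st=get_state();print(st["ee_pos"],st["eef_rot"],st["width"],st["contact_force"],st["ft_torque"],np.degrees(2*np.arctan2(st["eef_rot"][1],st["eef_rot"][0])))
E
```

```text
[0.512138   0.23009073 0.18197374] [ 7.07510328e-01  7.06702661e-01 -6.83549165e-04 -1.31053711e-04] 0.01988677024009383 [-0.13197694 -0.70472513 -3.05064361] [-0.04021745 -0.05810427  0.0116006 ] 89.93455600610028
```

View pics/s6c.png

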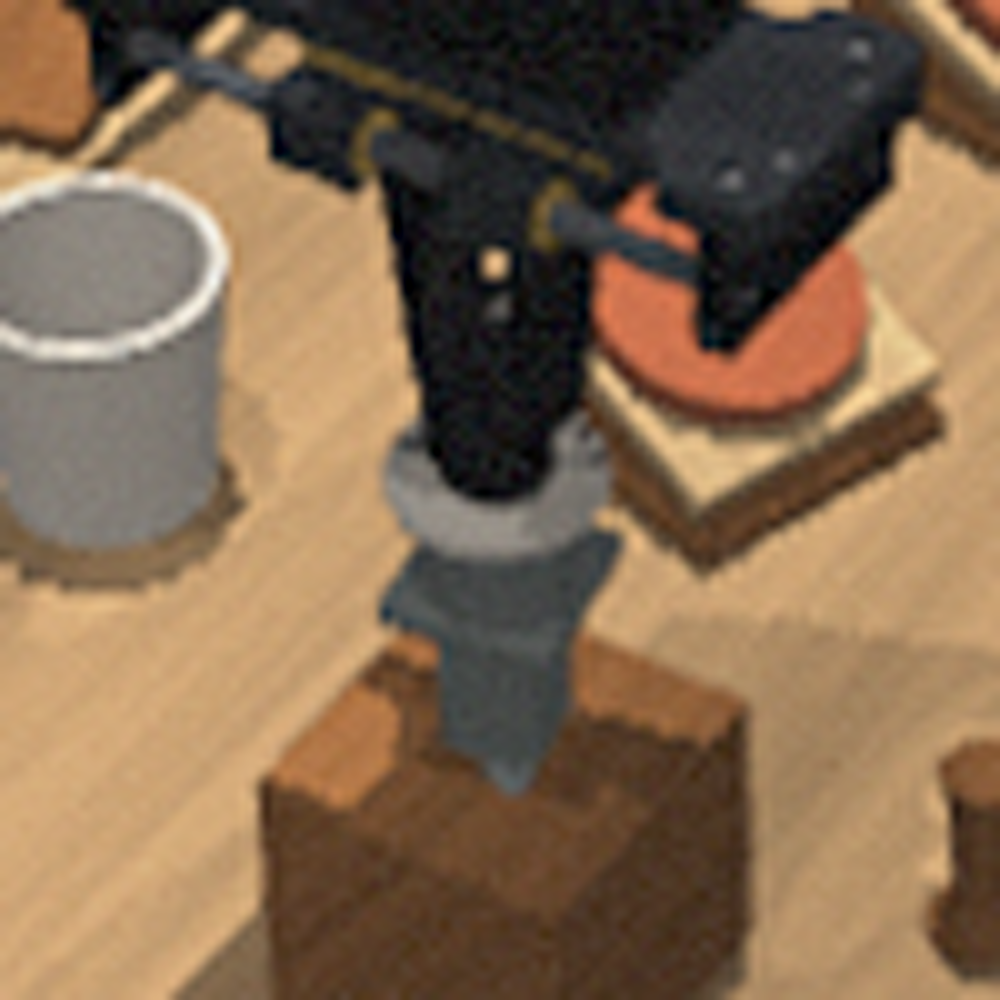

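{"op": "arm_command", "data": {"increments": [[[0, 0.006, 0], 0], [[0, 0.012, -0.001], 0], [[0, 0.018, -0.001], 0], [[0, 0.024, -0.002], 0], [[0, 0.03, -0.003], 0], [[0, 0.036, -0.004], 0], [[0, 0.042, -0.005], 0], [[0, 0.044, -0.005], 0], [[0, 0.044, -0.005], 0]]}}

```text
time: 7.35
ee_pos: [0.5125, 0.2751, 0.1776]
eef_rot: [0.706, 0.708, 0.0, -0.0]
contact_force: [0.4, -1.5, -1.9]
width: 0.0203
```

```bash
python3 - <<'E'
from h import *
s=camera("side")
crop(s,"s7c.png",290,250,50,10)
st=get_state();print(st["ee_pos"],st["eef_rot"],st["width"],st["contact_force"],st["ft_torque"],np.degrees(2*np.arctan2(st["eef_rot"][1],st["eef_rot"][0])))
E
```

```text
[0.51247717 0.27492606 0.17766888] [ 7.06606408e-01  7.07606761e-01  1.63203351e-04 -1.72817713e-04] 0.019556805221956533 [ 0.36349482 -0.50616094 -2.25031935] [-0.21035887 -0.18908138 -0.00072769] 90.08105707973405
```

View pics/s7c.png

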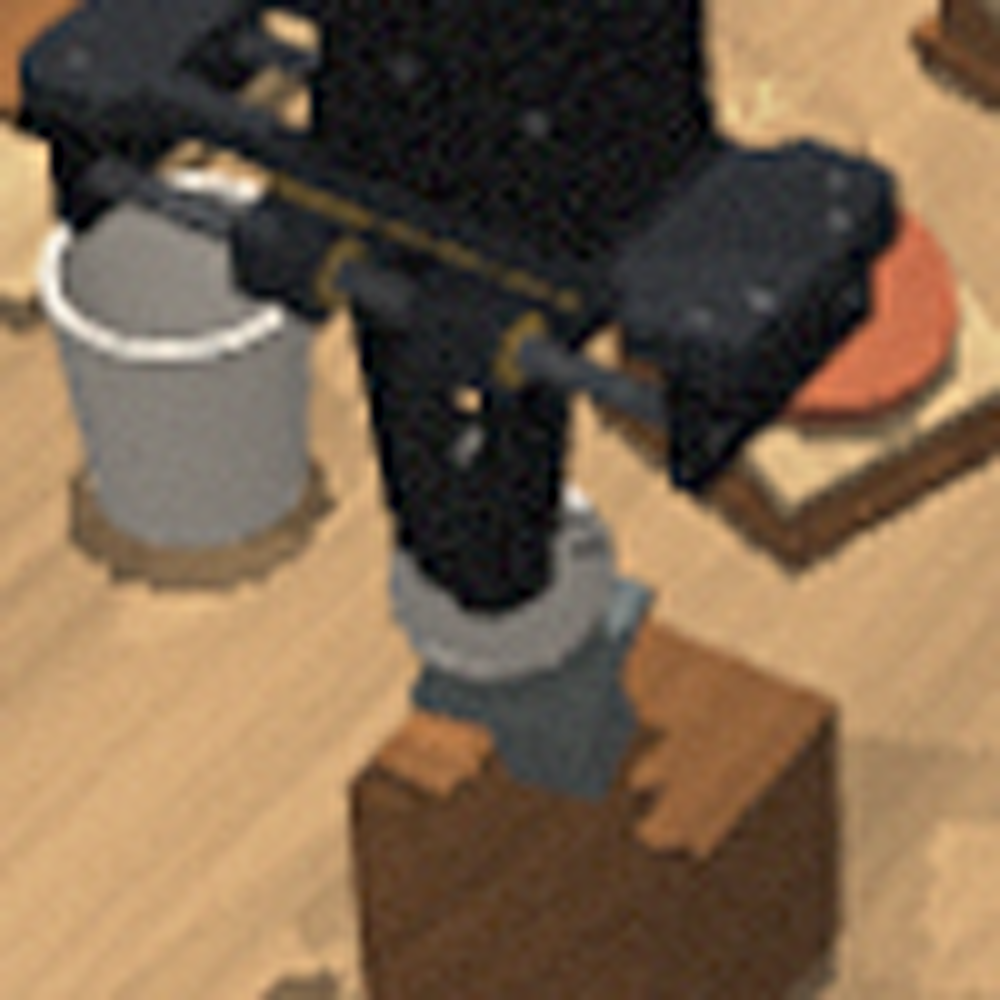

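{"op": "arm_command", "data": {"increments": [[[0, 0, 0.03], 0], [[0, 0, 0.06], 0], [[0, 0, 0.08], 0.1], [[0, 0, 0.08], 0.2], [[0, -0.02, 0.08], 0.32], [[0, -0.05, 0.08], 0.44], [[0, -0.08, 0.08], 0.56], [[0.005, -0.11, 0.08], 0.68], [[0.01, -0.14, 0.08], 0.8], [[0.015, -0.17, 0.08], 0.92], [[0.016, -0.2, 0.08], 1.04], [[0.016, -0.217, 0.08], 1.16]], "squeeze": 25}}

```text
time: 8.4
ee_pos: [0.5284, 0.0552, 0.2576]
eef_rot: [0.202, 0.979, 0.0, -0.0]
contact_force: [0.1, -0.3, -2.8]
width: 0.0196
```

{"op": "arm_command", "data": {"increments": [[[0, 0, 0], 0.105], [[0, 0, -0.02], 0.105], [[0, 0, -0.03], 0.105], [[0, 0, -0.03], 0.105], [[0, 0, -0.03], 0.105]]}}

```text
time: 8.82
ee_pos: [0.5277, 0.0578, 0.2266]
eef_rot: [0.152, 0.988, 0.0, -0.001]
contact_force: [-0.8, -0.8, -2.8]
width: 0.0202
```

```bash
python3 - <<'E'
from h import *
s=camera("side");t=camera("top")
crop(s,"s8c.png",321,215,50,11);crop(t,"t8c.png",367,236,40,11)
st=get_state();print(st["ee_pos"],st["eef_rot"],st["width"],st["contact_force"],st["ft_torque"],np.degrees(2*np.arctan2(st["eef_rot"][1],st["eef_rot"][0])))
E
```

```text
[0.52873663 0.0578125  0.22840145] [1.51660542e-01 9.88432573e-01 2.17196933e-04 2.84146721e-04] 0.02018944966819043 [-0.61921426 -1.11267424 -2.95245524] [ 0.091324   -0.08827438 -0.01741041] 162.55365954954243
```

View pics/s8c.png

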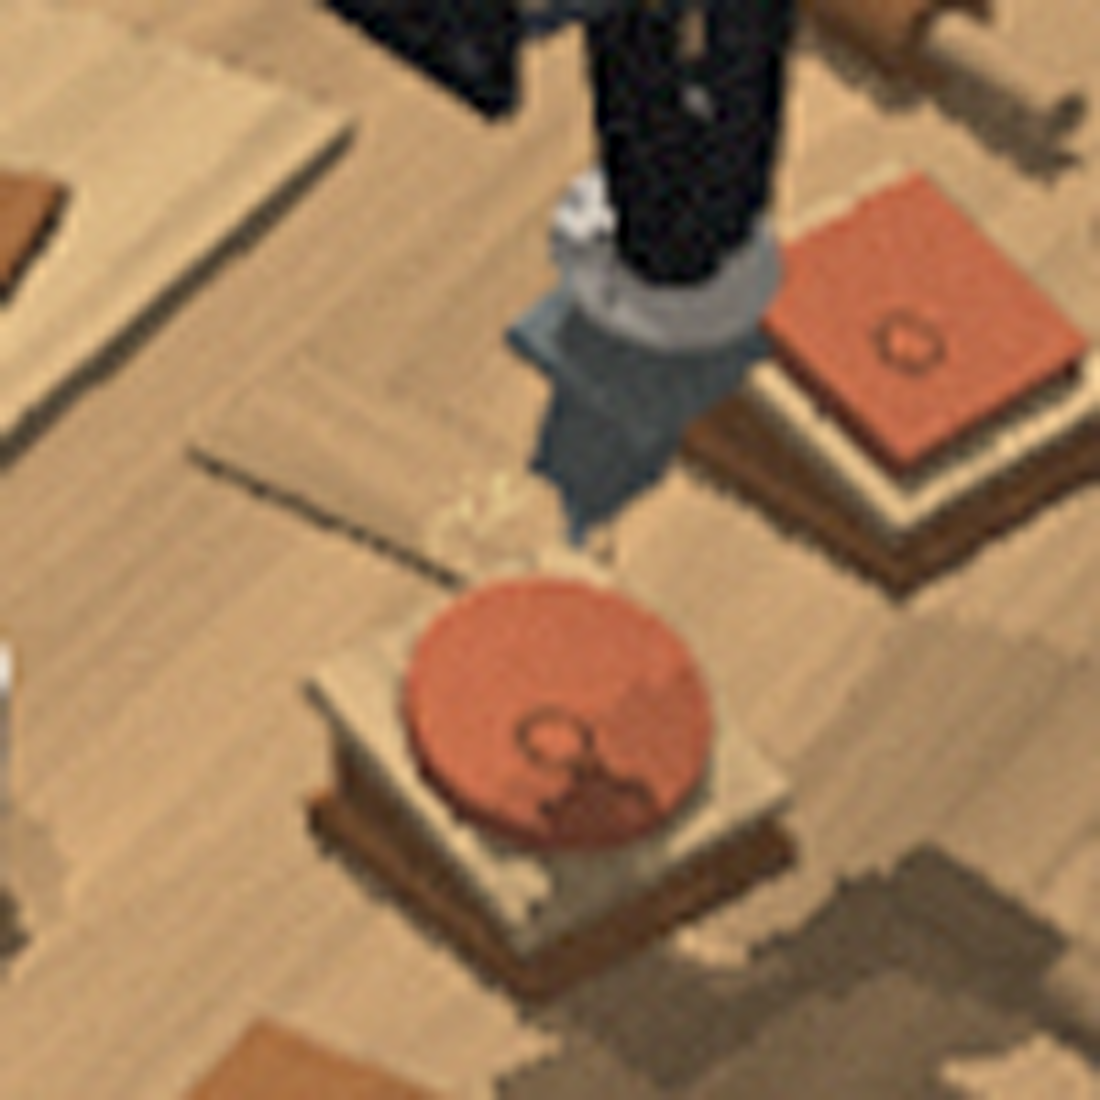

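View pics/t8c.png

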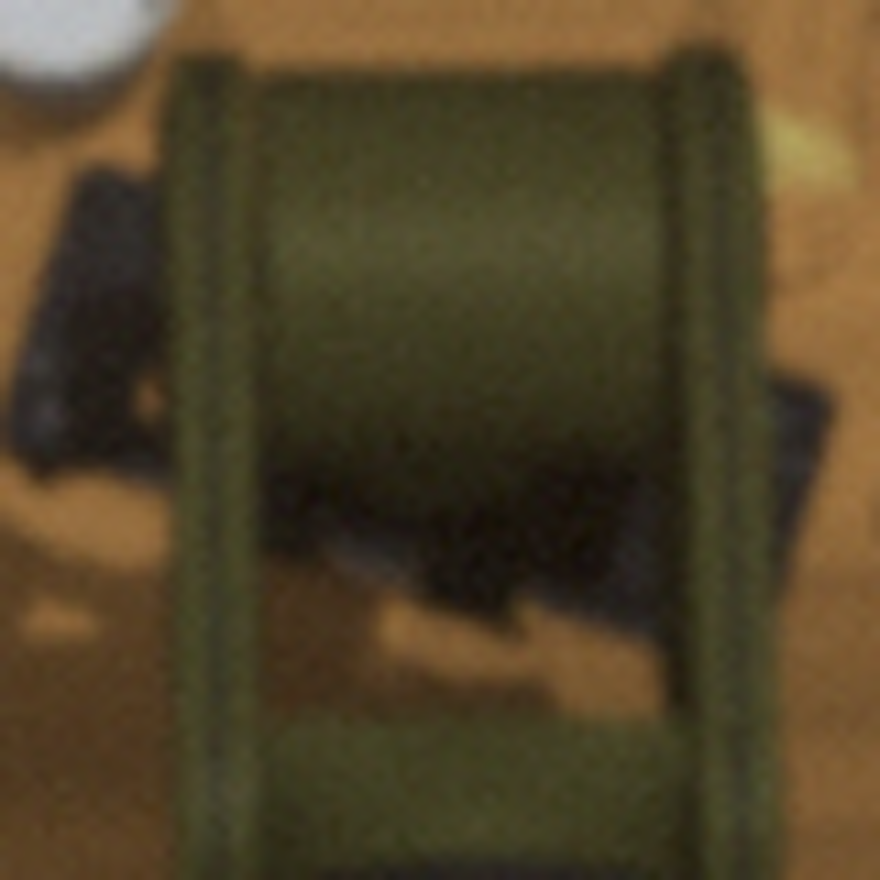

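```bash
cat >> h.py <<'E'
from scipy.spatial.transform import Rotation as R
LG=0.0717 # pad centre above meter origin
def meterT(st,th,lg=LG):
    yaw=2*np.arctan2(st["eef_rot"][1],st["eef_rot"][0]); X=np.array([np.cos(yaw),np.sin(yaw),0]);Z=np.array([0,0,1.])
    ax=np.cross(Z,X)
    Rm=R.from_rotvec(ax*th)*R.from_euler("z",yaw-np.radians(80))
    g=np.array(st["ee_pos"])+[0,0,.019]
    Rm=Rm.as_matrix(); return Rm, g-Rm[:,2]*lg
def overlay(c,st,th,n,u,v,r,s,off=(0,0)):
    im=c["image"][int(v-r):int(v+r),int(u-r):int(u+r),::-1]
    im=cv2.resize(im,None,fx=s,fy=s,interpolation=cv2.INTER_CUBIC)
    Rm,o=meterT(st,th)
    def px(p): q=proj(c,o+Rm@np.array(p))+np.array(off); return tuple(int(round(k)) for k in ((q[0]-int(u-r)+.5)*s,(q[1]-int(v-r)+.5)*s))
    def poly(P,col,closed=True): cv2.polylines(im,[np.array([px(p) for p in P])],closed,col,1,cv2.LINE_AA)
    a=np.linspace(0,2*np.pi,40)
    poly([(.026*np.cos(k),.026*np.sin(k),.038) for k in a],(0,255,255))
    for z in(0,.008): poly([(x*.022,y*.022,z) for x,y in((1,1),(1,-1),(-1,-1),(-1,1))],(255,255,0))
    poly([(x*.012,y*.012,-.044) for x,y in((1,1),(1,-1),(-1,-1),(-1,1))],(0,255,0))
    for z in(-.058,-.0705): poly([(.003*np.cos(k),.003*np.sin(k),z) for k in a],(255,0,255))
    cv2.circle(im,px((0,0,-.072)),2,(0,0,255),-1)
    cv2.imwrite("pics/"+n,im)
E
python3 - <<'E'
from h import *
s=camera("side");st=get_state()
for d in (14,18,22):
    overlay(s,st,np.radians(d),f"ov{d}.png",321,215,35,11)
a=[cv2.imread(f"pics/ov{d}.png")[:,100:] for d in (14,18,22)]
cv2.imwrite("pics/ov.png",cv2.resize(np.hstack(a)[100:],(0,0),fx=.4,fy=.4) if 0 else np.hstack([x[150:,250:520] for x in a]))
E
```

```text
(no output)
```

View pics/ov18.png

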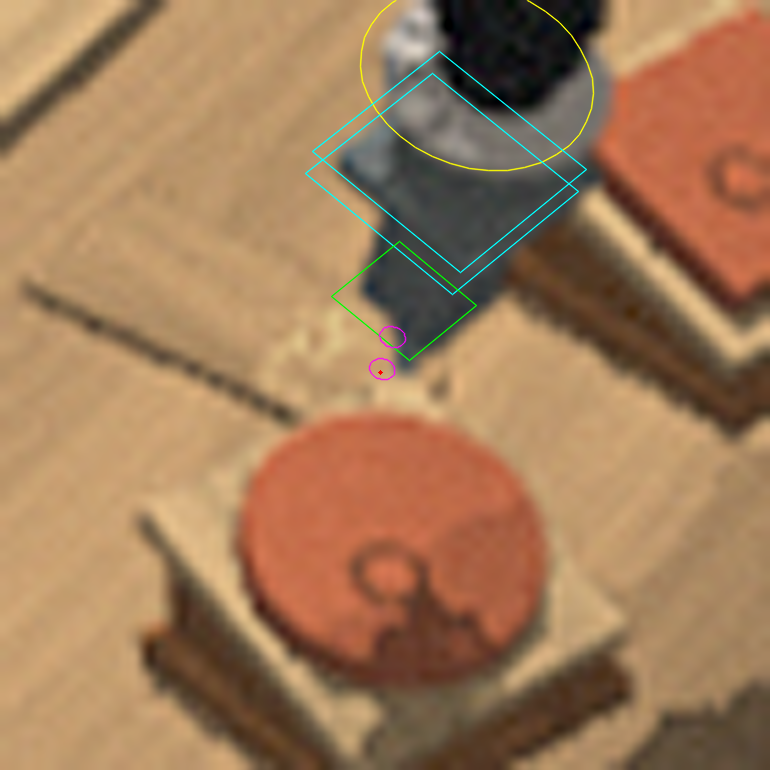

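View pics/ov22.png

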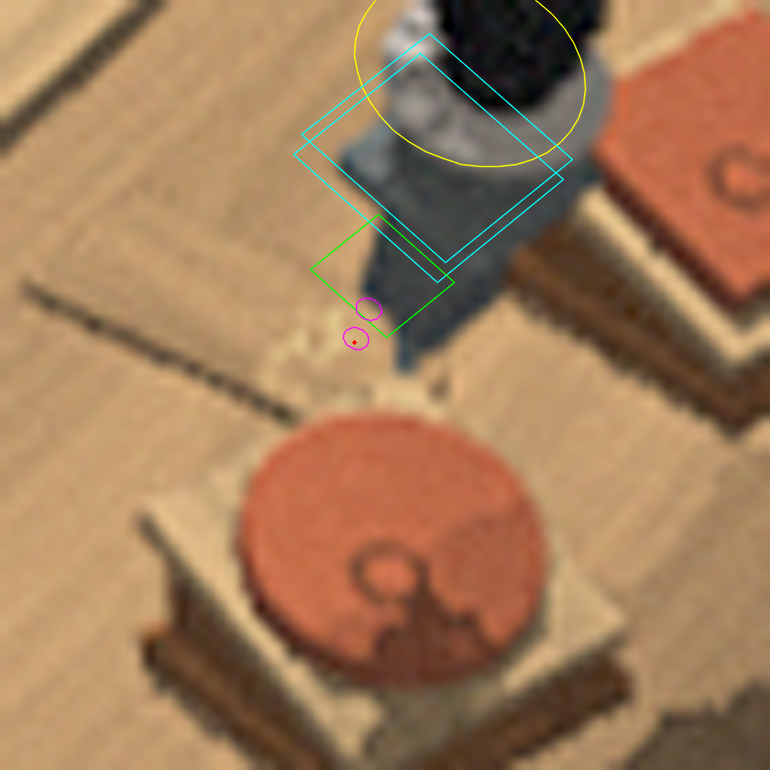

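```bash
python3 - <<'E'
from h import *
ims=[]
for i in range(4):
    s=camera("side"); ims.append(s["image"].astype(float))
s["image"]=np.clip((np.mean(ims,0))*1.6,0,255).astype(np.uint8)
st=get_state();print(st["ee_pos"])
s0=dict(s)
overlay(s,st,np.radians(18),"o2.png",328,208,22,24,off=(1.9,0))
im=cv2.imread("pics/o2.png")
crop(s,"o3.png",328,208,22,24)
b=cv2.imread("pics/o3.png")
cv2.imwrite("pics/o4.png",cv2.resize(np.hstack([im[:,300:850][:, :] ,b[:,300:850]]),None,fx=.7,fy=.7))
E
```

```text
[0.52885226 0.05762075 0.22857872]
```

View pics/o4.png

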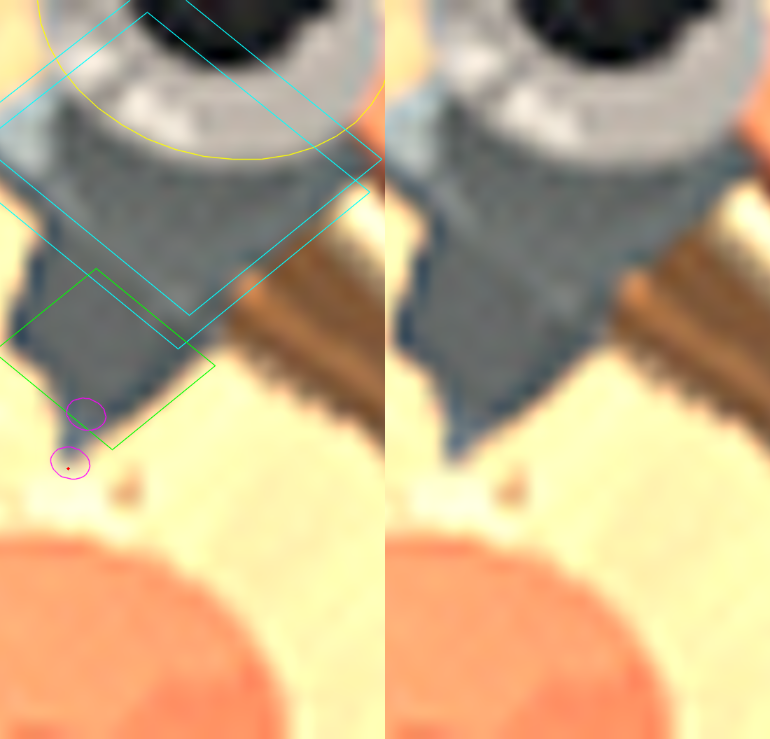

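```bash
python3 - <<'E'
from h import *
s=camera("side");st=get_state()
for uv in((322.1,212.8),):
  for th in (16,18,20):
    zt=st["ee_pos"][2]+.019-.1437*np.cos(np.radians(th))
    a=atz(s,*uv,zt);b=atz(s,321.0,231.6,.0475);print(th,a,b,b-a)
Rm,o=meterT(st,np.radians(18));print(o-Rm[:,2]*.072)
# ring ellipse
im=s["image"][222:242,308:334].astype(float); g=im.mean(2)
print(search_frame(s,"tip")[:2],search_frame(s,"mark_round")[:2])
E
```

```text
16 [0.56931925 0.03802183 0.10931206] [0.57093629 0.04162269 0.0475    ] [ 0.00161704  0.00360087 -0.06181206]
18 [0.56835117 0.03953974 0.11077855] [0.57093629 0.04162269 0.0475    ] [ 0.00258512  0.00208295 -0.06327855]
20 [0.56727317 0.04123001 0.11241154] [0.57093629 0.04162269 0.0475    ] [ 0.00366312  0.00039268 -0.06491154]
[0.57113422 0.04424075 0.11077855]
[] [{'uv': [320.4, 226.9], 'confidence': 0.77}]
```

{"op": "arm_command", "data": {"increments": [[[0.001, 0.001, -0.02], 0], [[0.0025, 0.002, -0.04], 0], [[0.0025, 0.002, -0.052], 0], [[0.0025, 0.002, -0.052], 0], [[0.0025, 0.002, -0.052], 0], [[0.0025, 0.002, -0.052], 0]]}}

```text
time: 9.82
ee_pos: [0.5316, 0.0594, 0.177]
eef_rot: [0.152, 0.988, 0.0, 0.001]
contact_force: [-0.3, -0.5, -2.5]
width: 0.0196
```

```bash
python3 - <<'E'
from h import *
ims=[]
for i in range(4):
    s=camera("side"); ims.append(s["image"].astype(float))
s["image"]=np.clip((np.mean(ims,0))*1.2,0,255).astype(np.uint8)
st=get_state();print(st["ee_pos"],st["contact_force"])
crop(s,"s9.png",322,222,24,16)
overlay(s,st,np.radians(18),"o9.png",322,222,24,16,off=(1.9,0))
cv2.imwrite("pics/o9b.png",cv2.resize(np.hstack([cv2.imread("pics/s9.png"),cv2.imread("pics/o9.png")])[:, :],None,fx=.52,fy=.52))
E
```

```text
[0.53173275 0.05942929 0.17722544] [ 0.29916508  0.19136545 -2.99664626]
```

View pics/s9.png

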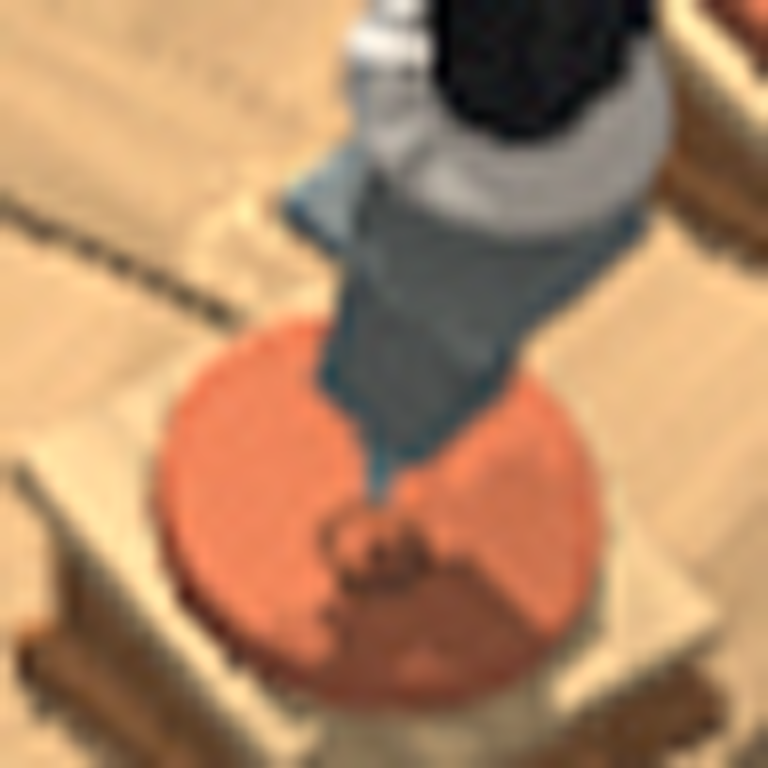

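View pics/o9.png

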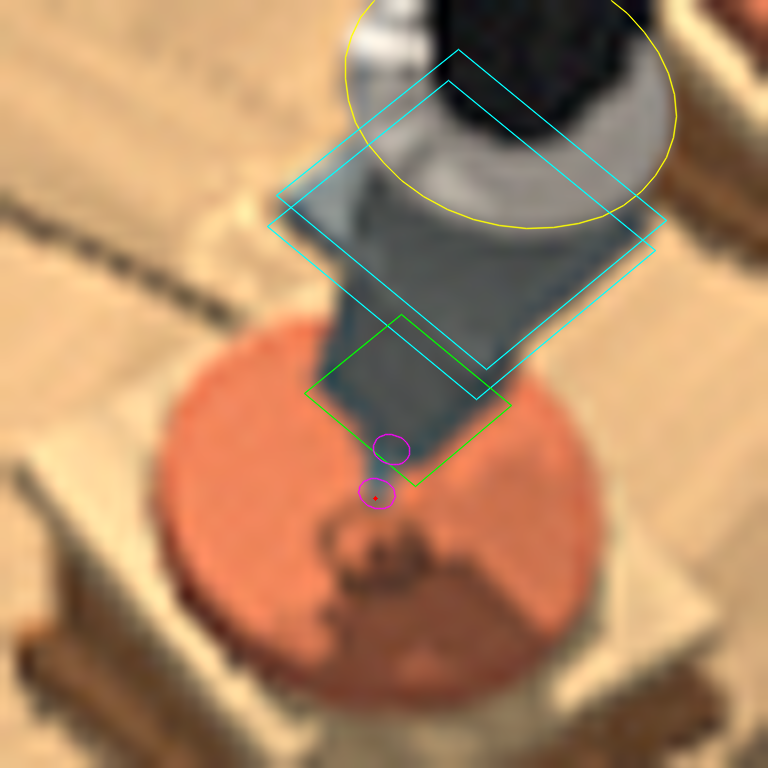

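```bash
python3 - <<'E'
from h import *
s=camera("side")
f=lambda x,y:(298+x/16-.5,198+y/16-.5)
st=get_state();z=st["ee_pos"][2]+.019-.1437*np.cos(np.radians(18))
a=atz(s,*f(377,502),z);b=atz(s,*f(375,548),.0475)
print(a,b,b-a); n=np.array([.295,-.093,-.951]);print("normal dist",(b-a)@n,"resid",(b-a)-((b-a)@n)*n)
E
```

```text
[0.56925829 0.04380169 0.0592906 ] [0.5707548  0.04221667 0.0475    ] [ 0.00149651 -0.00158502 -0.0117906 ]
normal dist 0.011801742688481295 resid [-0.001985   -0.00048746 -0.00056715]
```

{"op": "arm_command", "data": {"increments": [[[0, 0, -0.004], 0], [[0.0005, -0.001, -0.008], 0], [[0.001, -0.0015, -0.01], 0], [[0.001, -0.0015, -0.01], 0], [[0.001, -0.0015, -0.01], 0]]}}

```text
time: 10.48
ee_pos: [0.5321, 0.0579, 0.1659]
eef_rot: [0.152, 0.988, 0.0, -0.0]
contact_force: [1.0, 0.5, -1.6]
width: 0.0201
```

{"op": "arm_command", "data": {"increments": [[[0.0005, 0, -0.002], 0], [[0.0005, 0, -0.002], 0], [[0.0005, 0, -0.002], 0], [[0.0005, 0, -0.002], 0]]}}

```text
time: 10.82
ee_pos: [0.5326, 0.0579, 0.1641]
eef_rot: [0.152, 0.988, -0.0, 0.0]
contact_force: [-1.0, -1.0, -0.0]
width: 0.0197
```

```bash
cat > look.py <<'E'
from h import *
import sys
ims=[];F=[]
for i in range(4):
    s=camera("side"); ims.append(s["image"].astype(float));st=get_state();F.append(st["contact_force"])
s["image"]=np.clip((np.mean(ims,0))*1.2,0,255).astype(np.uint8)
print(st["time"],st["ee_pos"],np.mean(F,0),st["ft_torque"],st["width"])
crop(s,sys.argv[1],322,222,24,16)
E
python3 look.py s10.png
```

```text
11.0167 [0.53258362 0.05793352 0.16401769] [-0.4415844   0.27627116 -0.43930813] [ 0.10621506 -0.10837403 -0.061373  ] 0.01995316235943993
```

View pics/s10.png

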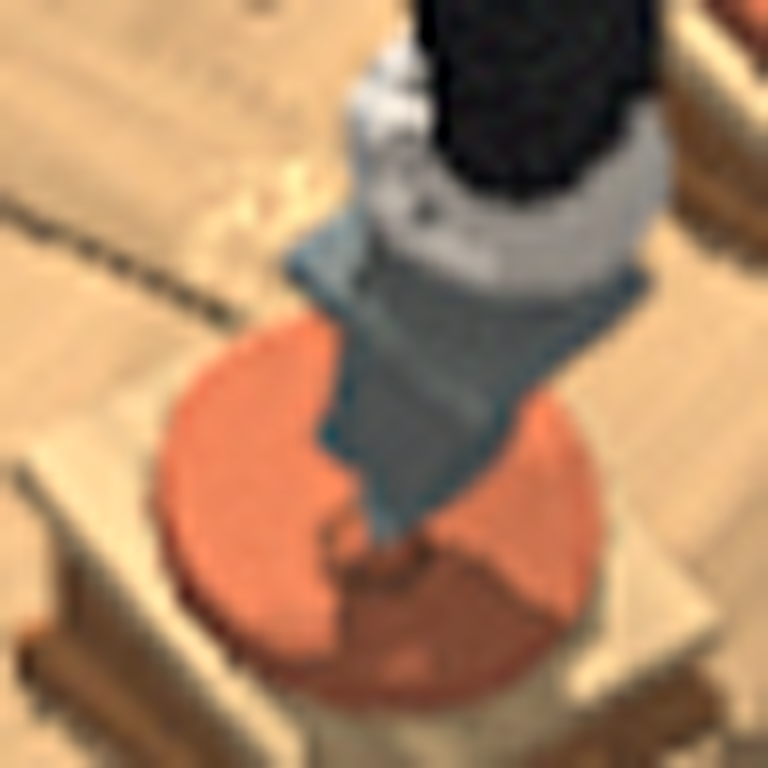

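{"op": "arm_command", "data": {"increments": [[[0.0, 0, -0.0005], 0], [[0.0, 0, -0.0005], 0], [[0.0, 0, -0.0005], 0], [[0.0, 0, -0.0005], 0], [[0.0, 0, -0.0005], 0], [[0.0, 0, -0.0005], 0], [[0.0, 0, -0.0005], 0], [[0.0, 0, -0.0005], 0]]}}

```text
time: 11.68
ee_pos: [0.5326, 0.0579, 0.1634]
eef_rot: [0.152, 0.988, -0.0, 0.0]
contact_force: [0.3, 1.0, 0.0]
width: 0.02
```

```bash
python3 look.py s11.png; python3 - <<'E'
from h import *
s=camera("side");st=get_state()
overlay(s,st,np.radians(18),"o11.png",322,222,24,16,off=(1.9,0))
F=[]
for i in range(8): camera("side");F.append(get_state()["contact_force"])
print(np.mean(F,0),np.std(F,0))
E
```

```text
11.8833 [0.53255854 0.05792007 0.16339724] [-0.21349629  0.59153681 -0.2306047 ] [ 0.13544226 -0.25010113  0.01577309] 0.020012984907691794
[ 0.14046445  0.50955874 -0.00251457] [0.22491724 0.52802757 0.24208024]
```

View pics/s11.png

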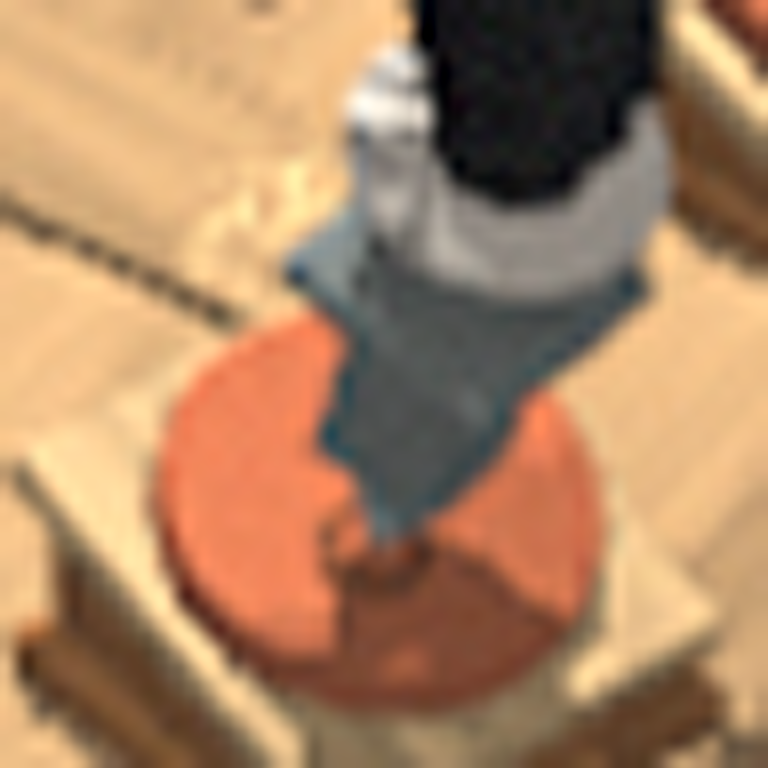

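View pics/o11.png

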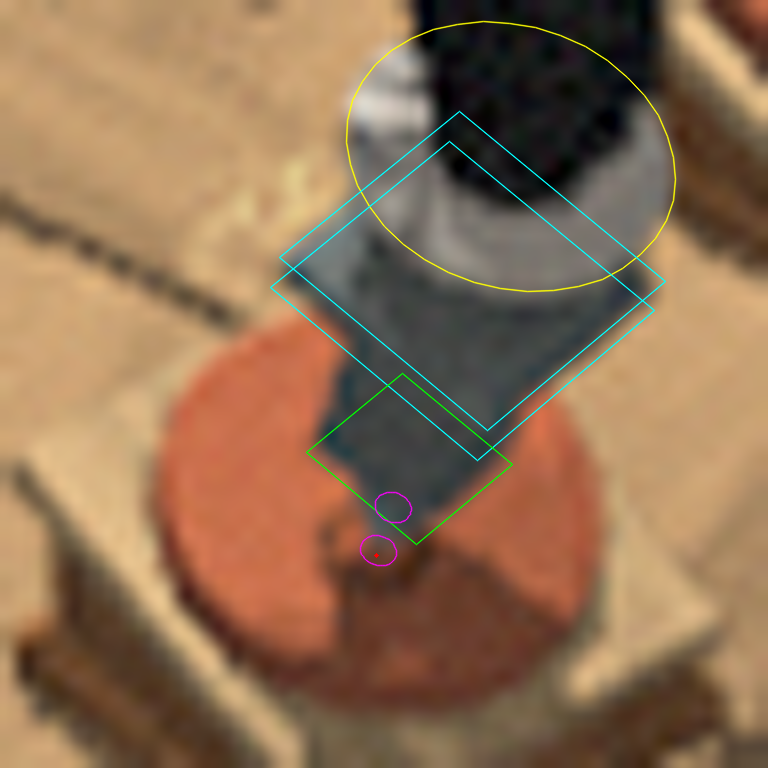

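```bash
python3 -c "
from cell import *
print(get_state()['contact_force']);print(sign_off())"
```

```text
[0.38501624 1.26576824 0.26649782]
the job is handed in; nothing more can be done
None
```

I handed the job in at about 12 s, with the meter in the gripper and its tip pressed on the round tile's ring. No verdict came back.

**What I did:**
- I gripped the sleeve while the meter stood in its stand. It read about number 3 from the pointer direction, so I turned it one click (25°) clockwise to 4.
- The moves only allow the gripper to turn about the vertical. To match the sloping face, I drew the meter most of the way out and levered its tip against the edge of the hole. It tilted about 18° in the fingers.
- I then lifted it clear, turned it to the tile's slope, lined the tip up with the ring in the side camera, and pressed it down.

**Last checks:**
- **Position:** in the side image the tip was about 1 pixel (1.5–2 mm) from the ring's centre.
- **Angle:** the model drawn over the image fitted well at an 18° tilt, with perhaps 2–3° of error.
- **Force:** the vertical force changed by about 3 N on contact, which puts the tip near half travel. The grip was steady at 20 mm on the bar.

**Less certain:**
- The top camera was blocked by the arm, so the final position rests on the side camera alone. In the first pictures the two cameras differed by up to 6 mm in where they placed the ring.
- I could not read the dial digit. Number 4 is inferred from the pointer and collar angles.
- The force reading fluctuated by about 0.5 N, and the last single sample before hand-in was within that.

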